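Change over a bottle-labelling cradle

TASK

Change the bottle-labelling cradle over to the new bottle size: first seat the blue saddle flat and square in the cradle's pocket and let go of it; then push the red lock button fully down (it stays down), and pull the spring-loaded neck rest out by its black post until its pointer is in line with the middle of the yellow marker on the scale. Finish while still holding the neck rest steady at the marker, because it springs back if let go, and leave the orange saddle and everything else standing around the cradle where it is.

Things in the scene. Friction and masses are not known exactly. Their poses are not given: they have to be found in the camera images.
- cradle: Fixed labelling cradle: grey base plate 205 x 335 x 12 mm (x from -91 to 114, y from -156 to 179 mm) with an aluminium pocket block, a blue housing of the telescoping neck rest (44 x 135 mm, x 28 to 72, y -135 to 0, top at z 50 mm) and a white scale (black ticks every 10 mm) along its +x side. Origin on the table under the plate, z up; the neck rest slides out along the cradle's +y.
- pocket (a point): Centre of the pocket's floor, 16 mm above the table. Rectangular pocket 56 mm (cradle x) by 70 mm (cradle y), 12 mm deep, with 4 mm chamfers at the mouth, open upwards; its block is 86 x 98 mm and its rim stands 28 mm above the table. Axes parallel to the cradle's.
- blue_saddle: Loose blue plastic bottle saddle, about 0.22 kg: 52 mm (x) by 66 mm (y), 52 mm high. A solid base 30 mm high with two cheeks 10 mm thick rising 22 mm more along the +x and -x sides, a trough along y between them. The two outer x faces are flat from bottom to top (52 mm apart: grip across them). Origin at the centre of its underside, z up. It fits the pocket either way round, x along the cradle's x; seated, it stands 40 mm out of the block.
- orange_saddle: Loose orange saddle of the same shape for another bottle size, 60 x 78 x 52 mm, too big for the pocket: leave it alone. Origin at the centre of its underside.
- button_top (a point): Centre of the top of the red round lock button (24 mm across) on the blue housing; 66 mm above the table when up. It moves 9 mm straight down at about 3 N and stays where it is pushed. While it is up the neck rest is locked.
- lock_button (a joint): Travel of the lock button in m: 0 up (locked), 0.009 fully down (the lock is free from about 0.005).
- neck_rest: Telescoping neck rest on a steel tube: black grip post, low steel cross bar to a white bottle-neck fork on the -x side (fork top 69 mm above the table, 75 to 115 mm from the post's axis), pointer on the +x side. Origin on the table plane under the post, axes parallel to the cradle's. It slides along the cradle's +y from 0 (home) to 120 mm; a spring draws it home with about 4 N at home to 6 N fully out. It does not rise or turn.
- post_top (a point): Centre of the top of the grip post, 90 mm above the table: an upright square post 22 x 22 mm, the upper 45 mm of it free on all sides.
- pointer_tip (a point): Tip of the pointer, 32 mm to the cradle's +x from the post's axis and at the post's y, just over the scale.
- marker: Yellow marker clip with a black middle line, 18 x 14 x 10 mm, fixed on the scale at a place that differs each time. Origin on its underside on the middle line, axes parallel to the cradle's; the pointer is in line with it when both have the same position along the cradle's y. The pointer passes by its -x side.
- bottle_a: Corked bottle, 60 mm across, 240 mm high, standing; bystander. Origin at the centre of its underside.
- bottle_b: Labelled corked bottle, 60 mm across, 240 mm high, standing; bystander. Origin at the centre of its underside.
- label_roll: Roll of blank labels, 90 mm across, 50 mm high; bystander. Origin at the centre of its underside.
- jar: Glass jar with red lid, 72 mm across, 90 mm high; bystander. Origin at the centre of its underside.
- driver: Screwdriver with green handle lying beyond the cradle; bystander. Origin near its middle.
Things that resemble listed ones, but are neither listed nor needed, are in the scene too. Of the things like the blue_saddle, leave any that is purple or turquoise; of the rest the larger one is meant.

How it is judged (in metres and radians):
On the way, in this order (a step that is already met when the one before it is completed fails the run):
1. the blue saddle lies flat and square in the pocket, let go (z of blue_saddle in the frame of pocket below 0.002 m and horizontal distance between blue_saddle and pocket below 0.004 m and angle between blue_saddle's own z axis and vertical below 0.05 rad and angle between the x axis of blue_saddle and the x axis of cradle, either way round below 0.08 rad and contact force between the fingers and blue_saddle below 0.3 N), for 0.3 s.
2. the lock button is pushed down (value of joint lock_button above 0.007 m), for 0.2 s.
3. the neck rest is held with its pointer at the marker (y of pointer_tip in the frame of marker between -0.005 and 0.005 m and contact force between the fingers and neck_rest above 1 N), for 0.3 s.
At the end, for the whole second after the job is handed in: Blue saddle within 2 mm of the pocket floor and 4 mm of its centre, tilt under 0.05 rad, square within 0.08 rad, untouched; lock button at least 6 mm down; fingers hold the neck rest (over 1 N), still, its pointer within 5 mm of the marker line (all of step 1 and all of step 3 and linear speed of neck_rest below 0.01 m/s and value of joint lock_button above 0.006 m); the arm keeps its last pose, push and grip.
It fails at once if the orange saddle moved by more than 20 mm (distance of orange_saddle from where it was at the start of the episode above 0.02 m).
It fails at once if another bystander moved by more than 20 mm (distance of any of bottle_a, bottle_b, label_roll, jar, driver from where it was at the start of the episode above 0.02 m).
It also fails if it takes over 64 s, if anything falls off the work surface, if the arm or the gripper's body presses on something with over 40 N, if the wrist force passes 120 N, or if a joint passes its speed limit or range.

ROBOT

A 6-joint arm with a two-finger parallel gripper is mounted at the origin on the work surface. World frame = base frame: x ahead of the robot, y to its left, z up, the work surface at z = 0. Lengths are in mm, angles in rad, forces in N, time in s.
With the tool pointing down it reaches from about 350 to 975 mm from the base axis. Payload 7.1 kg.
Tool frame: the origin (TCP) lies at the very end of the fingers, on their centre line; the grasp point (between the pads) lies 19 mm behind it; z points along the fingers, y is the direction in which the jaws open and shut (so a half turn about z gives the same grasp; the last joint's range is limited). The gripper opens to 88 mm and grips with 3 to 60 N. Pads are 20 mm wide; open, the fingers measure 115 mm over their backs; the gripper's body (75 mm by 178 mm) begins 61 mm behind the grasp point.
Start: joints at [1.185, 0.423, 1.63, -0, 1.089, -0.019], TCP at [224.112, 583.42, 222.675] pointing down, gripper open.
Joint ranges: [-3, 3], [-0.9, 2.11], [0.09, 2.58], [-1.31, 4.45], [0.11, 2.69], [-2.54, 2.54]. Speed limits (rad/s): [2.39, 2.39, 3.01, 3.14, 3.14, 3.14].

INTERFACE

Orientations are given as a rotation vector (axis times angle).
In Python, from workcell import * gives the robot as it stands.
- The arm moves only by the tool play_rows, never from a script. Its argument "plan" is text: rows parted by semicolons, each of 7 numbers parted by spaces: the finger opening in cm, from 0 to 8.78, then the shift along the tool's x, y, z in cm, then the turn, a rotation vector about the tool's x, y, z in degrees. A call has 1 to 20 rows; each row shifts and turns the commanded pose from where the row before left it, along the tool's axes as they then stand; what a row does not reach is not made up. A row lasts 1/8 s, in which the tool goes at most 62.5 mm and 10.7 degrees, less where a joint would pass 70% of its speed; a pose out of reach is approached as far as the arm can. A call is refused whole if a number of a shift passes 6.25 or a number of a turn 10.7, either way. A call with a gripper value outside its range is refused whole. The fingers move at their own pace and stop on an object; the grip force is fixed at half the most. Time passes only in rows, so rows that do not move let the fingers close. It gives the time, the measured TCP pose, the force and the opening at its end, in the units of the state.
- get_obs(): the state, without advancing time (a new reading comes with each control period).
- get_image(name): name is "scene" or "side" or "wrist"; returns a dict with "pixels" (384x512x3 uint8, red, green, blue), "range_z" (384x512 float32, mm along the optical axis (not along the pixel's ray), 0 where there is no reading), "fx", "fy", "cx", "cy" (pixels), "eye" and "attitude" of the camera in the world. Camera axes: x right, y down, z forward; pixel columns grow to the right and rows downward; lengths in mm; the calibration is good to about 2 mm. The wrist camera is an equidistant fisheye: a pixel r from the principal point sees the ray r / f radians off the axis. A picture is of the moment at which its call begins.
- close_job(): hands the job in, once; it reports no verdict.
The state is a dict: "t": time; "qpos": joint angles; "qvel": joint speeds; "joint_torque": joint torques, N m; "ee_pos": TCP position; "orientation": TCP orientation; "ft_force": force on the tool from outside, world axes, zero at the start; "moment": the same for the moment, N m; "width": finger opening in mm.
Only numpy, scipy, OpenCV 4.12 (cv2) and the standard library are available. Lean on these libraries where they do the work, as an engineer would, in place of code of your own. Each camera call takes 0.05 s, during which the arm holds its last target. There are 200 camera calls.

## Working session

There is one attempt and no reset: what is moved stays moved. The work goes in short steps, Python scripts to look and compute and a tool call to move; the robot and the scene stay as the last step left them, time stands still between calls to the robot, and variables do not carry over. Pictures are saved under pics/ and viewed, about 8 in all and at most 12, crops included, and the job is handed in when it is done.

Besides the shell and the picture viewer there is one more tool, called after ">>>" as name(argument=value, ...) on one line, values as JSON. play_rows: Moves the arm, as the interface text tells. Its arguments: {"type":"object","properties":{"plan":{"type":"string"}},"required":["plan"]}

```bash
mkdir -p pics; cat > h.py <<'E'
from workcell import *
import numpy as np, cv2
from scipy.spatial.transform import Rotation as R
def rot(a):
    a=np.array(a,float)
    return a if a.shape==(3,3) else (R.from_rotvec(a).as_matrix() if a.size==3 else R.from_quat(a).as_matrix())
def cloud(im, fish=False):
    z=im["range_z"].astype(float); v,u=np.mgrid[0:z.shape[0],0:z.shape[1]]
    x=(u-im["cx"])/im["fx"]; y=(v-im["cy"])/im["fy"]
    if fish:
        r=np.hypot(x,y)+1e-9; s=np.tan(np.minimum(r,1.5))/r; x=x*s; y=y*s
    P=np.stack([x*z,y*z,z],-1)@rot(im["attitude"]).T+np.array(im["eye"])
    P[z<=0]=np.nan
    return P
def save(name,px): cv2.imwrite("pics/"+name+".png",px[...,::-1])
E
python3 - <<'E'
from h import *
print(get_obs())
for n in("scene","side","wrist"):
    im=get_image(n); print(n,im["eye"],im["attitude"],im["fx"],im["cx"],im["cy"])
    np.savez(""+n+"0.npz",**im)
    save(n+"0",im["pixels"])
E
```

```text
{'t': 0.0, 'qpos': array([ 1.18496284e+00,  4.23845841e-01,  1.63066820e+00, -1.87081967e-05,
        1.08859460e+00, -1.89597599e-02]), 'qvel': array([-0.0023203 , -0.00033547,  0.00159405, -0.00085594,  0.0018403 ,
       -0.00086897]), 'joint_torque': array([-4.79988594e-03, -5.44618177e+01, -2.73660511e+01,  6.39258418e-02,
        2.30316137e-02, -1.17511827e-04]), 'ee_pos': array([223.93890034, 582.91939069, 221.90713859]), 'orientation': array([-5.72991234e-01, -3.08860281e+00,  2.33770946e-03]), 'ft_force': array([-0.60657353, -0.49804024, -0.37441104]), 'moment': array([-0.01056985, -0.0439367 ,  0.02040671]), 'width': 87.86371592497163}
scene [1406.49812743  185.0339809   904.18054292] [-1.5304596  -1.97540878  0.82958165] 447.83162486854036 253.8050482720453 196.44604703230615
side [  87.41152861 -822.58628472  726.55794329] [-2.10791441  0.55387049 -0.2856232 ] 370.1532115821997 247.99034024008878 189.96107647886703
wrist [155.39984082 609.83814724 384.19324261] [2.39289311 1.64433282 0.22715524] 297.3186396354542 255.5608530572225 195.0197001440139
```

View pics/scene0.png

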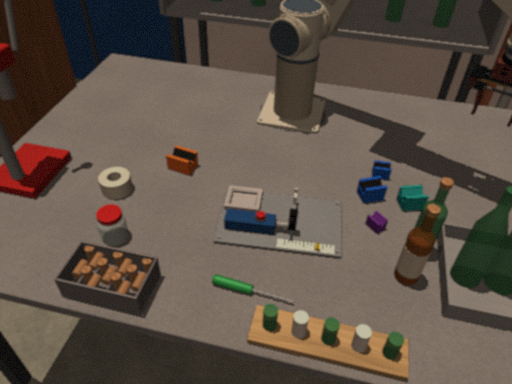

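View pics/side0.png

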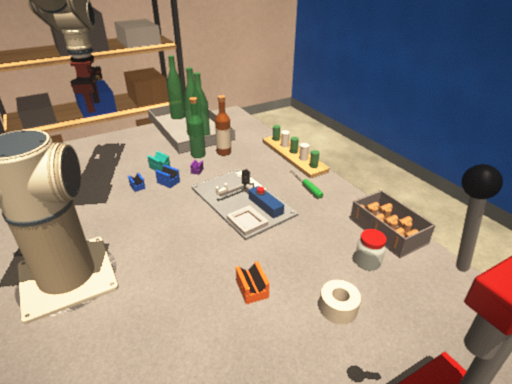

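The scene view shows two blue saddles at about (382,170), the small one, and (372,190), the larger. The pocket is at (243,200), the button at (261,215), the post at (293,215) and the marker at (318,247). Turquoise and purple saddles stand beside the blue ones. Next I measure.

```bash
python3 - <<'E'
from h import *
for n in("scene","side"):
    im=dict(np.load(n+"0.npz")); P=cloud(im); px=im["pixels"]; hsv=cv2.cvtColor(px,cv2.COLOR_RGB2HSV)
    X,Y,Z=P[...,0],P[...,1],P[...,2]
    tab=np.nanmedian(Z[(X>350)&(X<700)&(abs(Y)<400)&(abs(Z)<20)]) ; print(n,"table",tab)
    H,S,V=hsv[...,0],hsv[...,1],hsv[...,2]
    box=(X>250)&(X<1000)&(abs(Y)<600)&(Z<150)&(Z>-10)
    for nm,m in dict(blue=(H>104)&(H<125)&(S>130),red=((H<5)|(H>175))&(S>150),yel=(H>20)&(H<34)&(S>120),turq=(H>80)&(H<98)&(S>120),purple=(H>130)&(H<155)&(S>80),orange=(H>5)&(H<14)&(S>170)).items():
        m=(m&box).astype(np.uint8)
        k,L,st,c=cv2.connectedComponentsWithStats(m)
        for i in range(1,k):
            if st[i,4]<8: continue
            q=P[L==i]; top=q[q[:,2]>np.nanmax(q[:,2])-8]
            print(nm,st[i],"ctr",np.nanmean(q,0).round(),"zmax",np.nanmax(q[:,2]).round(1),"rect",[np.round(a,1) for a in cv2.minAreaRect(q[:,:2].astype(np.float32))])
    # block rim
    m=(Z>24)&(Z<32)&(S<60)&box&(X>450)&(X<800)&(abs(Y)<350)
    k,L,st,c=cv2.connectedComponentsWithStats(m.astype(np.uint8))
    for i in range(1,k):
        if st[i,4]>80: print("rim",st[i],[np.round(a,3) for a in cv2.minAreaRect(P[L==i][:,:2].astype(np.float32))])
    m=(Z>8)&(Z<16)&(S<90)&box
    k,L,st,c=cv2.connectedComponentsWithStats(m.astype(np.uint8))
    for i in range(1,k):
        if st[i,4]>600: print("plate",st[i],[np.round(a,3) for a in cv2.minAreaRect(P[L==i][:,:2].astype(np.float32))])
im=dict(np.load("scene0.npz"))["pixels"]
a=cv2.resize(im[150:270,200:440],None,fx=3.3,fy=3.3,interpolation=cv2.INTER_CUBIC); save("crop0",a)
E
```

```text
scene table 0.8936787083199533
blue [375 161  15   4  31] ctr [264. 328.  40.] zmax 44.2 rect [array([262.9, 328.3]), array([12.1, 43.1]), np.float64(1.9)]
blue [360 166  31  16 241] ctr [313. 321.  34.] zmax 56.4 rect [array([328.2, 314.8]), array([ 51.1, 136.9]), np.float64(69.9)]
blue [358 183  29  20 361] ctr [404. 307.  32.] zmax 58.4 rect [array([390.1, 306.1]), array([47.1, 65.8]), np.float64(23.4)]
blue [226 210  49  24 659] ctr [615.  -7.  44.] zmax 54.7 rect [array([606.8,  -3.3]), array([ 46.2, 129.5]), np.float64(6.4)]
red [ 96 204  26  21 402] ctr [ 725. -342.   89.] zmax 95.1 rect [array([ 721.1, -344.3]), array([62.1, 60.5]), np.float64(48.3)]
red [256 211   9   9  62] ctr [604.  22.  64.] zmax 68.6 rect [array([602.2,  22.3]), array([21.3, 23. ]), np.float64(88.8)]
yel [315 243   5   7  26] ctr [635. 182.  22.] zmax 26.1 rect [array([630.2, 181.1]), array([26.3, 10.8]), np.float64(5.5)]
turq [398 185  30  26 567] ctr [399. 417.  37.] zmax 57.4 rect [array([390.3, 418.2]), array([58. , 66.8]), np.float64(19.2)]
purple [367 211  21  22 278] ctr [511. 327.  26.] zmax 39.
[... 1964 characters left out ...]
ctr [646. 384. 135.] zmax 149.7 rect [array([647. , 384.8]), array([19.8, 47.1]), np.float64(77.0)]
orange [219 150  10   5  30] ctr [643. 383.  18.] zmax 26.4 rect [array([644.5, 383.2]), array([14.9, 36.9]), np.float64(66.3)]
orange [236 263  33  41 445] ctr [ 389. -297.   30.] zmax 56.7 rect [array([ 397.3, -278.6]), array([74. , 60.5]), np.float64(80.4)]
orange [239 267  10  20  21] ctr [ 380. -271.   52.] zmax 55.3 rect [array([ 380. , -270.6]), array([62.1,  3.5]), np.float64(80.2)]
rim [226 205  42  27 332] [array([511.572, -47.996]), array([ 87.949, 100.853]), np.float64(5.104)]
plate [ 191  169  107   70 1863] [array([556.017,  71.566]), array([207.461, 343.111]), np.float64(5.829)]
```

View pics/crop0.png

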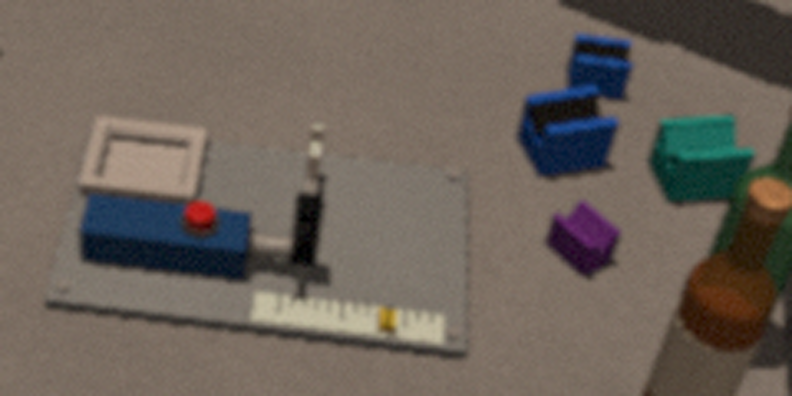

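The close-up confirms the layout: the larger blue saddle is at crop (570,130), with the small one behind it at (600,65) and turquoise and purple beside it. The plate fit gives a cradle yaw of about +5.8° and an origin near (548,57). The rim centre is near (512,-48), which agrees with those numbers. Next I move over the saddle to look with the wrist camera.

```bash
cat >> h.py <<'E'
def need(x,y,z,jaw):
    "shift (cm, current tool axes) and tool-frame turn (deg) to reach a tool-down pose with jaw axis (tool y) at yaw jaw deg"
    o=get_obs(); R0=rot(o["orientation"]); p=o["ee_pos"]
    best=None
    for j in (jaw,jaw+180):
        a=np.radians(j); yy=np.array([np.cos(a),np.sin(a),0]); zz=np.array([0,0,-1.]); Rt=np.stack([np.cross(yy,zz),yy,zz],1)
        t=np.degrees(R.from_matrix(R0.T@Rt).as_rotvec())
        if best is None or abs(t[2])<abs(best[2]): best=t
    print("p",p.round(1),"q6",o["qpos"][5].round(2),"jaw",np.degrees(np.arctan2(R0[1,1],R0[0,1])).round(2),"shift cm",(R0.T@(np.array([x,y,z])-p)/10).round(2),"turn",best.round(2))
E
python3 - <<'E'
from h import *
need(390,306,230,24)
need(390,306,230,0)
E
```

```text
p [223.9 583.  222.1] q6 -0.02 jaw 68.99 shift cm [-25.44 -19.91  -0.77] turn [-6.000e-02  3.000e-02  4.499e+01]
p [223.9 583.  222.1] q6 -0.02 jaw 68.99 shift cm [-25.44 -19.91  -0.77] turn [-6.000e-02  4.000e-02  6.899e+01]
```

>>> play_rows(plan="8.78 -4.24 -3.32 -0.13 0 0 0;8.78 -4.24 -3.32 -0.13 0 0 0;8.78 -4.24 -3.32 -0.13 0 0 0;8.78 -4.24 -3.32 -0.13 0 0 0;8.78 -4.24 -3.32 -0.13 0 0 0;8.78 -4.24 -3.32 -0.13 0 0 0;8.78 0 0 0 0 0 9;8.78 0 0 0 0 0 9;8.78 0 0 0 0 0 9;8.78 0 0 0 0 0 9;8.78 0 0 0 0 0 9;8.78 0 0 0 0 0 0;8.78 0 0 0 0 0 0")

```text
t: 1.78
ee_pos: [390.1, 306.2, 230.4]
orientation: [-1.707, -2.637, 0.0]
ft_force: [-0.7, 0.4, -0.6]
width: 87.7
```

```bash
python3 - <<'E'
from h import *
im=get_image("wrist"); P=cloud(im,True); px=im["pixels"]; hsv=cv2.cvtColor(px,cv2.COLOR_RGB2HSV)
np.savez("wrist1.npz",**im); save("wrist1",px)
H,S,Z=hsv[...,0],hsv[...,1],P[...,2]
need(390,306,230,24)
m=(H>100)&(H<126)&(S>110)&(P[...,0]>200)&(Z<90)&(Z>-20)
k,L,st,c=cv2.connectedComponentsWithStats(m.astype(np.uint8))
for i in range(1,k):
    if st[i,4]<100: continue
    q=P[L==i]; zm=np.nanpercentile(q[:,2],98); t=q[q[:,2]>zm-6]
    print(st[i],"zmax",zm.round(1),[np.round(a,1) for a in cv2.minAreaRect(t[:,:2].astype(np.float32))],np.nanmean(t,0).round(1))
E
```

```text
p [390.1 306.2 230.4] q6 0.22 jaw 24.13 shift cm [-0.01 -0.02  0.04] turn [-0.01  0.    0.13]
[156  96  48  49 776] zmax 42.8 [array([276.9, 329.6]), array([40.7, 50.6]), np.float64(2.8)] [277.8 329.9  41.1]
[ 224  143   47   61 1016] zmax 54.8 [array([382.2, 303.8]), array([51.7, 65.3]), np.float64(27.2)] [381.7 306.2  53.1]
```

View pics/wrist1.png

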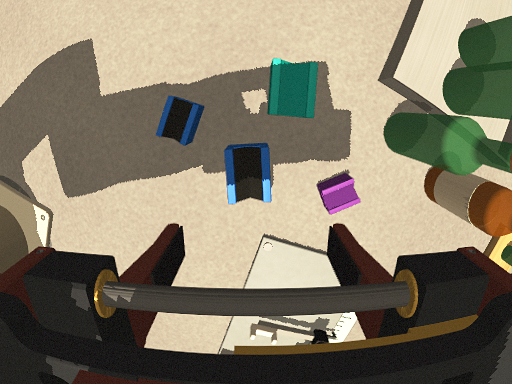

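The wrist view shows the large saddle at px (248,173) with its top fully visible. The fit is 51.7 x 65.3 mm, matching 52 x 66, centred at (382,304) with a yaw of 27.2°. Its height of 54.8 agrees with the known 52 within the calibration error.

```bash
python3 - <<'E'
from h import *
need(382,304,17,27.2)
im=dict(np.load("wrist1.npz")); P=cloud(im,True)
q=P[100:140,330:360]; print("table z near saddle",np.nanmedian(P[205:225,230:270,2]).round(1),np.nanmedian(P[110:130,330:350,2]).round(1))
E
```

```text
p [390.1 306.2 230.4] q6 0.22 jaw 24.13 shift cm [ 0.13 -0.82 21.34] turn [-0.01  0.   -3.07]
table z near saddle 0.2 0.1
```

>>> play_rows(plan="8.78 0.13 -0.82 4 0 0 0;8.78 0 0 4 0 0 -3.1;8.78 0 0 4 0 0 0;8.78 0 0 3 0 0 0;8.78 0 0 3 0 0 0;8.78 0 0 2 0 0 0;8.78 0 0 1.3 0 0 0;8.78 0 0 0 0 0 0;4.6 0 0 0 0 0 0;4.6 0 0 0 0 0 0;4.6 0 0 0 0 0 0;4.6 0 0 0 0 0 0;4.6 0 0 0 0 0 0")

```text
t: 3.45
ee_pos: [382.1, 304.1, 17.8]
orientation: [1.639, 2.68, 0.0]
ft_force: [-1.0, -0.5, 6.4]
width: 51.9
```

Gripped at 51.9 mm. I lift and go above the pocket.

```bash
python3 - <<'E'
from h import *
need(512.3,-48,200,5.8)
E
```

```text
p [382.1 304.1  17.8] q6 0.18 jaw 27.09 shift cm [-37.28  -4.44 -18.22] turn [ 1.000e-02 -0.000e+00  2.129e+01]
```

>>> play_rows(plan="4.6 0 0 -1 0 0 0;4.6 0 0 -3 0 0 0;4.6 0 0 -5 0 0 0;4.6 0 0 -5 0 0 0;4.6 0 0 -4.2 0 0 0;4.6 -2.3 -0.44 0 0 0 0;4.6 -5 -0.5 0 0 0 0;4.6 -5 -0.5 0 0 0 0;4.6 -5 -0.5 0 0 0 0;4.6 -5 -0.5 0 0 0 0;4.6 -5 -0.5 0 0 0 0;4.6 -5 -0.5 0 0 0 0;4.6 -3 -0.5 0 0 0 0;4.6 -2 -0.5 0 0 0 0;4.6 0 0 0 0 0 7.1;4.6 0 0 0 0 0 7.1;4.6 0 0 0 0 0 7.1;4.6 0 0 0 0 0 0;4.6 0 0 0 0 0 0")

```text
t: 5.82
ee_pos: [512.2, -48.2, 199.6]
orientation: [-2.104, -2.333, 0.0]
ft_force: [0.0, -0.0, -2.4]
width: 51.9
```

```bash
python3 - <<'E'
from h import *
im=get_image("wrist"); np.savez("wrist2.npz",**im); save("wrist2",im["pixels"])
need(512.3,-48,200,5.8); print(im["eye"],im["attitude"],get_obs()["ft_force"])
E
```

```text
p [512.3 -48.2 199.5] q6 -0.22 jaw 5.9 shift cm [ 0.02  0.   -0.05] turn [-0.01  0.    0.1 ]
[505.73777429  26.04324387 361.77547818] [2.86069952 0.14777753 0.02083818] [ 0.42766698 -0.13116842 -1.92727378]
```

View pics/wrist2.png

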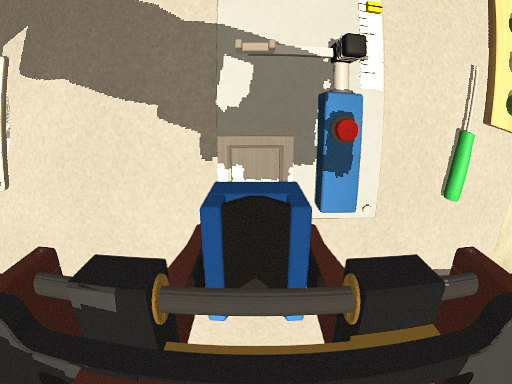

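The wrist view shows the held saddle (255,250) and the partly hidden rim (255,158). It also shows the button (346,129), post top (349,45), marker (374,6) and housing (340,150). I measure all of them.

```bash
python3 - <<'E'
from h import *
im=dict(np.load("wrist2.npz")); P=cloud(im,True); hsv=cv2.cvtColor(im["pixels"],cv2.COLOR_RGB2HSV)
H,S,V=[hsv[...,i].astype(int) for i in range(3)]; X,Y,Z=P[...,0],P[...,1],P[...,2]
def rect(nm,m):
    m=m&np.isfinite(Z); k,L,st,c=cv2.connectedComponentsWithStats(m.astype(np.uint8)); i=1+np.argmax(st[1:,4]); q=P[L==i]
    print(nm,st[i],np.median(q,0).round(1),[np.round(a,2) for a in cv2.minAreaRect(q[:,:2].astype(np.float32))]); return q
print("table",np.nanmedian(Z[230:240,30:120]).round(2))
blue=(H>98)&(H<126)&(S>100)
rect("housing top",blue&(Z>45)&(Z<57)&(Y>-160))
rect("button",((H<6)|(H>174))&(S>130)&(Z>55)&(Z<72))
rect("post top",(Z>84)&(Z<97)&(X>500)&(Y>50))
rect("marker",(H>20)&(H<35)&(S>140)&(Z>10)&(Z<35))
vv,uu=np.mgrid[0:384,0:512]
rect("saddle",blue&(vv>175)&(vv<325)&(Z>180))
q=P[175:262,200:315].reshape(-1,3); q=q[np.isfinite(q[:,2])&(q[:,2]>150)]; print("saddle z",np.percentile(q[:,2],[5,50,95]).round(1))
t=blue&(vv>175)&(vv<325)&(Z>225); rect("saddle top",t)
rect("rim",(Z>23)&(Z<33)&(S<110)&(Y<30)&(Y>-130)&(X<580)&(X>440)&(vv<182))
r=rect("plate",(Z>8)&(Z<18)&(X>450)&(X<700)&(Y>-130)&(Y<260))
E
```

```text
table 0.21
housing top [ 319   92   44  121 3815] [601.8 -13.9  50.1] [array([603.1 ,  -6.58]), array([ 43.63, 133.91]), np.float64(5.87)]
button [335 119  24  23 429] [599.3  20.7  66. ] [array([601.05,  20.51]), array([23.18, 22.82]), np.float64(8.67)]
post top [343  33  24  24 491] [591.  104.   89.7] [array([591.75, 104.68]), array([22.1 , 21.74]), np.float64(5.71)]
marker [366   1  16  13 151] [632.5 178.4  22.2] [array([635.82, 179.83]), array([22.65, 13.72]), np.float64(3.09)]
saddle [ 200  182  112  106 5245] [509.7 -24.2 234.3] [array([512.28, -37.34]), array([52.32, 45.37]), np.float64(5.98)]
saddle z [196.9 225.4 235.4]
saddle top [ 200  200   26   88 1837] [491.5 -35.7 234.8] [array([491.43, -39.53]), array([10.41, 45.37]), np.float64(6.07)]
rim [ 217  135   77   47 1820] [508.3 -14.   27.9] [array([510.33, -25.89]), array([86.98, 53.38]), np.float64(6.01)]
plate [  216     0   169   218 21215] [553.4  73.1  12.2] [array([560.51,  44.54]), array([205.79, 284.6 ]), np.float64(5.88)]
```

Everything agrees with the drawings: housing 43.6 x 134, post 22 x 22 at z 89.7, button at z 66 and yaw 5.88°. The pocket centre comes out at (512.6,-48.1), and the held saddle is centred over it within about 1 mm. I descend.

>>> play_rows(plan="4.6 0 0 4 0 0 0;4.6 0 0 4 0 0 0;4.6 0 0 3.5 0 0 0;4.6 0 0 2 0 0 0;4.6 0 0 1.2 0 0 0;4.6 0 0 0.3 0 0 0;4.6 0 0 0.3 0 0 0;4.6 0 0 0.3 0 0 0;4.6 0 0 0.3 0 0 0;4.6 0 0 0 0 0 0")

```text
t: 7.12
ee_pos: [512.4, -48.2, 40.5]
orientation: [2.106, 2.331, -0.0]
ft_force: [-0.3, 0.3, -2.1]
width: 52.1
```

It is 5 mm below the rim with no contact force. I continue to the floor and release.

>>> play_rows(plan="4.6 0 0 0.2 0 0 0;4.6 0 0 0.2 0 0 0;4.6 0 0 0.15 0 0 0;4.6 0 0 0.1 0 0 0;4.6 0 0 0 0 0 0")

```text
t: 7.75
ee_pos: [512.4, -48.2, 33.9]
orientation: [-2.106, -2.331, 0.0]
ft_force: [0.6, 0.3, -1.6]
width: 51.9
```

>>> play_rows(plan="7 0 0 0 0 0 0;7 0 0 0 0 0 0;7 0 0 0 0 0 0;7 0 0 0 0 0 0;7 0 0 -2 0 0 0;7 0 0 -4 0 0 0;7 0 0 -5 0 0 0;7 0 0 -4 0 0 0;7 0 0 -2.5 0 0 0;7 0 0 0 0 0 0")

```text
t: 9.0
ee_pos: [513.6, -48.3, 210.8]
orientation: [2.104, 2.328, 0.004]
ft_force: [0.4, -0.5, -0.5]
width: 70.0
```

```bash
python3 - <<'E'
from h import *
im=get_image("wrist"); np.savez("wrist3.npz",**im); save("wrist3",im["pixels"])
P=cloud(im,True); hsv=cv2.cvtColor(im["pixels"],cv2.COLOR_RGB2HSV)
H,S=hsv[...,0],hsv[...,1]; X,Y,Z=P[...,0],P[...,1],P[...,2]
def rect(nm,m):
    m=m&np.isfinite(Z); k,L,st,c=cv2.connectedComponentsWithStats(m.astype(np.uint8))
    for i in np.argsort(-st[1:,4])[:2]+1:
        q=P[L==i]; print(nm,st[i],np.median(q,0).round(1),[np.round(a,2) for a in cv2.minAreaRect(q[:,:2].astype(np.float32))])
rect("saddle top",(Z>60)&(Z<76)&(X<560)&(X>450)&(Y<30))
rect("rim",(Z>23)&(Z<33)&(X>440)&(X<580)&(Y<30)&(Y>-130))
rect("marker",(H>20)&(H<35)&(S>140)&(Z>10)&(Z<35))
rect("post",(Z>84)&(Z<97)&(X>500)&(Y>50))
rect("button",((H<6)|(H>174))&(S>130)&(Z>55)&(Z<72))
m=(Z>60)&(Z<76)&(X<560)&(X>450)&(Y<30); q=P[m]; A=np.c_[q[:,:2]-[512,-48],np.ones(len(q))]; print("tilt fit",np.linalg.lstsq(A,q[:,2],rcond=None)[0].round(3))
need(600.3,20.5,90,5.88)
E
```

```text
saddle top [229 152  17  61 918] [495.5 -48.   68.6] [array([495.85, -49.67]), array([16.67, 65.  ]), np.float64(5.32)]
saddle top [262 152  17  61 916] [531.3 -44.9  68.5] [array([530.88, -46.14]), array([17.01, 64.86]), np.float64(6.1)]
rim [ 216  134   75   81 2663] [508.9 -34.4  28. ] [array([512.58, -48.17]), array([86.85, 98.23]), np.float64(5.7)]
rim [233 148  43   1  43] [510.6 -15.6  26.8] [array([510.58, -15.55]), array([49.28,  0.41]), np.float64(5.77)]
marker [361   3  15  13 138] [632.9 178.1  22.3] [array([633.29, 179.49]), array([18.07, 13.48]), np.float64(4.79)]
marker [502  25   1   1   1] [869.8 235.9  21.1] [array([869.85, 235.9 ]), array([0., 0.]), np.float64(0.0)]
post [338  35  23  23 458] [591.1 104.   89.7] [array([591.99, 104.74]), array([22.36, 22.  ]), np.float64(6.72)]
button [330 118  23  22 399] [599.   20.7  65.9] [array([600.36,  20.67]), array([23.  , 22.21]), np.float64(79.6)]
button [248 154   1   1   1] [504.5 -19.1  56.9] [array([504.47, -19.12]), array([0., 0.]), np.float64(0.0)]
tilt fit [-2.0000e-03 -4.0000e-03  6.6916e+01]
p [512.6 -48.2 209.3] q6 -0.22 jaw 5.78 shift cm [ 5.96  9.4  11.94] turn [ 0.09  0.02 -0.1 ]
```

View pics/wrist3.png

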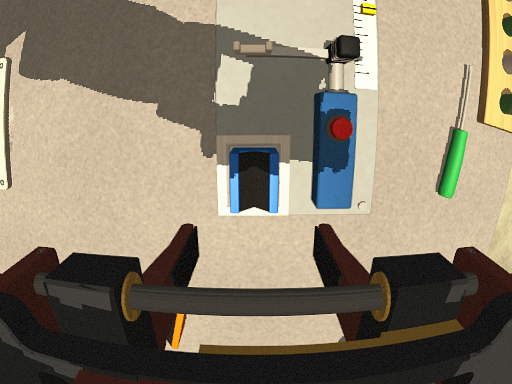

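The saddle is seated: cheek tops at 68.5 mm (expected 68), centre (513.3,-47.9) against rim (512.6,-48.2), square within about 0.5°. Now the button. I close the fingers and press at (600.3,20.6).

>>> play_rows(plan="0 3 4.7 2 0 0 0;0 2.96 4.7 3 0 0 0;0 0 0 4 0 0 0;0 0 0 2.9 0 0 0;0 0 0 0.5 0 0 0;0 0 0 0.5 0 0 0;0 0 0 0 0 0 0;0 0 0 0 0 0 0")

```text
t: 10.05
ee_pos: [600.2, 20.1, 81.4]
orientation: [2.106, 2.329, 0.002]
ft_force: [0.3, -0.4, -0.0]
width: 0.1
```

```bash
python3 - <<'E'
from h import *
need(600.3,20.6,57,5.88)
E
```

```text
p [600.2  20.1  81.4] q6 -0.09 jaw 5.77 shift cm [0.05 0.01 2.44] turn [ 0.11  0.01 -0.11]
```

>>> play_rows(plan="0 0.05 0 0.6 0 0 0;0 0 0 0.6 0 0 0;0 0 0 0.4 0 0 0;0 0 0 0.3 0 0 0;0 0 0 0.3 0 0 0;0 0 0 0.2 0 0 0;0 0 0 0.05 0 0 0;0 0 0 0 0 0 0;0 0 0 0 0 0 0")

```text
t: 11.18
ee_pos: [599.5, 20.7, 57.1]
orientation: [2.106, 2.331, 0.0]
ft_force: [-5.6, 0.5, 15.2]
width: 0.1
```

A reaction of 15 N at z 57 means the button is at its stop. I go up and grasp the post.

>>> play_rows(plan="0 0 0 -1 0 0 0;0 0 0 -3 0 0 0;5 0 0 -4 0 0 0;5 0 0 -3 0 0 0;5 0 0 0 0 0 0;5 0 0 0 0 0 0")

```text
t: 11.92
ee_pos: [598.9, 20.7, 164.9]
orientation: [-2.106, -2.33, 0.001]
ft_force: [0.7, 0.1, 0.1]
width: 36.8
```

```bash
python3 - <<'E'
from h import *
im=get_image("wrist"); save("wrist4",im["pixels"])
P=cloud(im,True); hsv=cv2.cvtColor(im["pixels"],cv2.COLOR_RGB2HSV)
H,S,V=hsv[...,0],hsv[...,1],hsv[...,2]; X,Y,Z=P[...,0],P[...,1],P[...,2]
def rect(nm,m):
    m=m&np.isfinite(Z); k,L,st,c=cv2.connectedComponentsWithStats(m.astype(np.uint8))
    i=np.argmax(st[1:,4])+1
    q=P[L==i]; print(nm,st[i],np.median(q,0).round(1),[np.round(a,2) for a in cv2.minAreaRect(q[:,:2].astype(np.float32))])
rect("marker",(H>20)&(H<35)&(S>140)&(Z>10)&(Z<35))
rect("markerbox",(Z>19)&(Z<27)&(X>615)&(X<655)&(Y>160)&(Y<200))
m=(Z>18)&(Z<27)&(V<70)&(X>622)&(X<646)&(Y>170)&(Y<190); print("line",m.sum(),np.nanmean(P[m],0))
rect("post",(Z>84)&(Z<97)&(X>500)&(Y>50))
rect("button",((H<6)|(H>174))&(S>130)&(Z>50)&(Z<72))
need(592,104.7,56,5.88)
E
```

```text
marker [296  37  17   8 119] [633.  176.1  22.3] [array([633.89, 176.3 ]), array([16.86,  7.01]), np.float64(6.12)]
markerbox [296  31  18  14 225] [633.7 179.8  22.6] [array([633.9, 179.8]), array([17.97, 13.99]), np.float64(4.57)]
line 15 [634.77396193 180.36245834  23.0703958 ]
post [243  87  29  27 727] [592.5 104.8  89.9] [array([592.66, 105.16]), array([22.27, 21.06]), np.float64(5.57)]
button [245 180  25  25 439] [601.4  21.   57.2] [array([600.89,  20.99]), array([22.31, 22.3 ]), np.float64(51.12)]
p [598.6  20.7 164.4] q6 -0.09 jaw 5.78 shift cm [ 8.42  0.22 10.84] turn [-0.12 -0.01 -0.1 ]
```

The button is at 57.2 mm, so it is down and staying there. The marker is 70.3 mm out from the post along the cradle's y. Next I grasp the post.

>>> play_rows(plan="5 4.2 0.11 0 0 0 0;5 4.2 0.11 0 0 0 0;5 0 0 3 0 0 0;5 0 0 3 0 0 0;5 0 0 2.5 0 0 0;5 0 0 1.5 0 0 0;5 0 0 0.84 0 0 0;5 0 0 0 0 0 0;1.6 0 0 0 0 0 0;1.6 0 0 0 0 0 0;1.6 0 0 0 0 0 0;1.6 0 0 0 0 0 0")

```text
t: 13.48
ee_pos: [591.4, 104.3, 57.7]
orientation: [-2.105, -2.329, 0.004]
ft_force: [-7.2, -0.7, 7.7]
width: 21.9
```

Gripped at 21.9 mm. I pull about 70 mm gently along tool x.

>>> play_rows(plan="1.6 0.3 0 0 0 0 0;1.6 0.6 0 0 0 0 0;1.6 0.8 0 0 0 0 0;1.6 0.8 0 0 0 0 0;1.6 0.8 0 0 0 0 0;1.6 0.8 0 0 0 0 0;1.6 0.8 0 0 0 0 0;1.6 0.8 0 0 0 0 0;1.6 0.6 0 0 0 0 0;1.6 0.4 0 0 0 0 0;1.6 0.3 0 0 0 0 0;1.6 0 0 0 0 0 0;1.6 0 0 0 0 0 0")

```text
t: 15.1
ee_pos: [584.3, 173.0, 57.7]
orientation: [-2.105, -2.33, 0.006]
ft_force: [-6.7, -5.3, 6.9]
width: 21.9
```

```bash
python3 - <<'E'
from h import *
o=get_obs(); print(o["ee_pos"],o["ft_force"],o["width"])
im=get_image("wrist"); s=get_image("scene"); np.savez("w5.npz",**im); 
P=cloud(im,True); hsv=cv2.cvtColor(im["pixels"],cv2.COLOR_RGB2HSV)
X,Y,Z=P[...,0],P[...,1],P[...,2]; u=np.array([-.1025,.9947]); ux=np.array([.9947,.1025])
m=(Z>18)&(Z<27)&(X>620)&(X<648)&(Y>165)&(Y<195); q=P[m]; print("markerbox",m.sum(),[np.round(a,1) for a in cv2.minAreaRect(q[:,:2].astype(np.float32))])
print("tcp->marker y",((np.array([633.8,179.7])-o["ee_pos"][:2])@u).round(2))
a=cv2.resize(im["pixels"][60:260,180:430],None,fx=2,fy=2,interpolation=cv2.INTER_CUBIC)
b=cv2.resize(s["pixels"][180:260,220:345],(500,320),interpolation=cv2.INTER_CUBIC)
save("c5",np.vstack([a[:280],b]))
E
```

```text
[584.31576968 173.03859311  57.68864121] [-6.66702374 -5.30180298  6.89734647] 21.923823226287944
markerbox 521 [array([633.7, 180.8]), array([18.9, 14.7]), np.float64(4.4)]
tcp->marker y 1.55
```

View pics/c5.png

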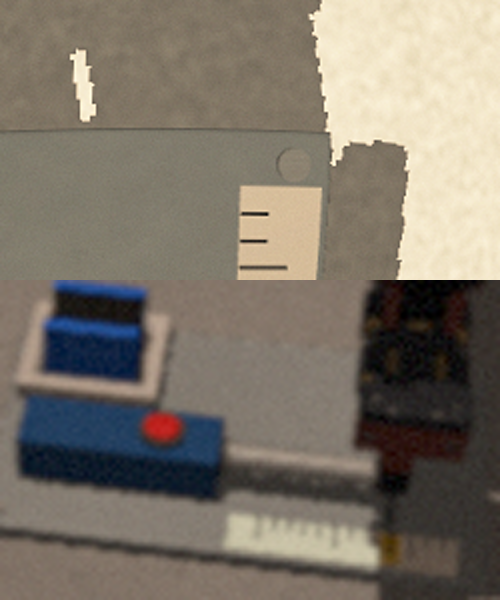

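The scene crop shows the tube extended, the button down and the saddle seated. The post is beside the marker, which is half hidden. My wrist crop missed the marker, so I crop around it, using the stored picture.

```bash
python3 - <<'E'
from h import *
im=dict(np.load("w5.npz")); P=cloud(im,True); X,Y,Z=P[...,0],P[...,1],P[...,2]; hsv=cv2.cvtColor(im["pixels"],cv2.COLOR_RGB2HSV); V=hsv[...,2]
m=(Z>18)&(Z<27)&(X>620)&(X<648)&(Y>165)&(Y<195); v,u=np.where(m); print(u.min(),u.max(),v.min(),v.max())
uc,vc=int(u.mean()),int(v.mean()); x0,y0=max(0,uc-70),max(0,vc-45); print(x0,y0)
save("c6",cv2.resize(im["pixels"][y0:y0+90,x0:x0+120],None,fx=6,fy=6,interpolation=cv2.INTER_CUBIC))
E
```

```text
310 336 205 225
253 170
```

View pics/c6.png

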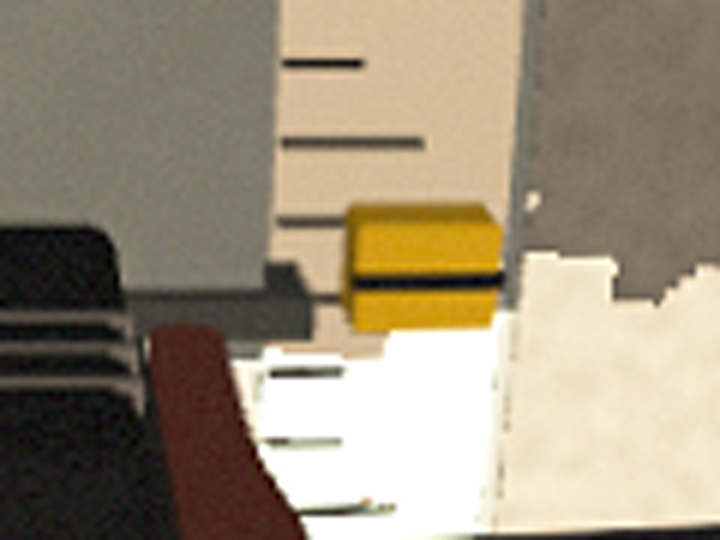

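The crop shows the marker line at about (350,283) and the pointer tip's centre at about (295,300), with ticks about 78 px per 10 mm. So the pointer is some 1–2 mm short. Travel and TCP estimates say 1.2–1.5 mm. I go out another 1.5 mm.

>>> play_rows(plan="1.6 0.1 0 0 0 0 0;1.6 0.05 0 0 0 0 0;1.6 0 0 0 0 0 0;1.6 0 0 0 0 0 0;1.6 0 0 0 0 0 0;1.6 0 0 0 0 0 0")

```text
t: 15.95
ee_pos: [584.1, 174.4, 57.7]
orientation: [-2.105, -2.33, 0.006]
ft_force: [-5.9, -5.8, 7.9]
width: 22.3
```

```bash
python3 - <<'E'
from h import *
o=get_obs(); print(o["ee_pos"],o["ft_force"],o["width"])
im=get_image("wrist"); P=cloud(im,True); V=cv2.cvtColor(im["pixels"],cv2.COLOR_RGB2HSV)[...,2]
C=np.array([[.9947,.1025],[-.1025,.9947]]); Q=(P[...,:2]-[546.4,55.4])@C.T; x,y,Z=Q[...,0],Q[...,1],P[...,2]
m=(Z>18)&(Z<27)&(x>86)&(x<112)&(y>95)&(y<130); print("marker y range",np.percentile(y[m],[1,99]).round(1),"z",np.median(Z[m]))
l=m&(V<70)&(x>90)&(x<105); print("line y",l.sum(),np.median(y[l]).round(2))
p=(x>64)&(x<84)&(y>95)&(y<130)&(Z>15)&(Z<40)&(V<110)
for a in range(66,84,3):
    s=p&(x>=a)&(x<a+3); 
    if s.sum()>2: print(a,s.sum(),"y",np.percentile(y[s],[3,50,97]).round(1),"z",np.median(Z[s]).round(1))
s=get_image("scene"); w=im["pixels"][165:265,250:375]
save("c7",cv2.resize(w,None,fx=6,fy=6,interpolation=cv2.INTER_CUBIC))
E
```

```text
[584.14037693 174.43365458  57.66350745] [-5.94909462 -5.76869102  7.91782217] 22.347107800506592
marker y range [109.1 122.9] z 22.64116971885474
line y 43 115.39
66 30 y [115.1 117.2 118.4] z 31.1
69 25 y [115.2 117.2 118.3] z 30.7
72 29 y [114.5 117.1 118.3] z 31.2
75 42 y [113.2 116.  118.4] z 31.1
78 36 y [112.9 116.2 118.1] z 31.3
81 58 y [113.2 116.8 118.3] z 30.4
```

View pics/c7.png

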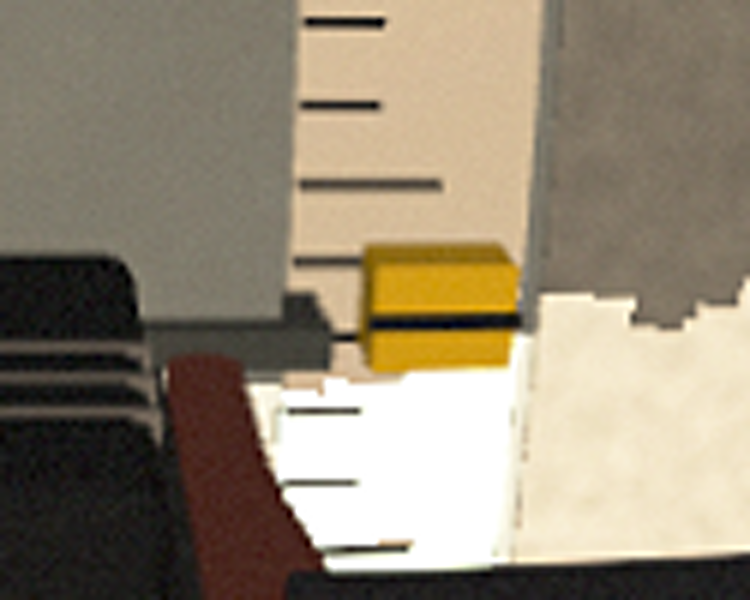

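The pointer tip spans y 113.0–118.3 in the cradle frame, centre about 115.7. The marker line is at 115.4 and the clip's middle at 116.0, so they agree within 1 mm. The visible offset in the crop (tip ~(305,335), line ~(370,323)) is parallax from the height difference. The spring force of about 5.8 N is held. I hand in.

```bash
python3 - <<'E'
from workcell import *
print(close_job())
E
```

```text
the job is handed in; nothing more can be done
None
```

The changeover is done and handed in at about 16 s of the 64 s allowed; no verdict was reported.

- **Saddle:** I took the larger blue saddle, seated it in the pocket and let go. Right after release its cheek tops were at 68.5 mm (68 expected). It was within about 1 mm of the pocket centre and square within about 0.5°. A plane fit showed no tilt worth noting.
- **Lock button:** It was pressed to its stop with a 15 N reaction. Afterwards its top measured 57.2 mm, so it is about 9 mm down and stays there.
- **Neck rest:** It is gripped on the post and held against about 5.8 N of spring force. The pointer centre measured about 115.7 mm along the cradle, against 115.4 mm for the marker line and 116.0 mm for the clip's middle. The TCP position gave about 115 mm. All four agree within about 1 mm, well inside the 5 mm allowed.
- **Bystanders:** I did not go near the orange saddle or the other things, but I did not measure them again at the end.

No check failed. The last wrist picture showed a small visual offset between pointer and line. I put it down to parallax, because the depth measurements agree.

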